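# Moisture reading on a sloping timber piece

### The arm

A 7-joint arm with a two-finger parallel gripper is mounted at the origin on the work surface. World frame = base frame: x ahead of the robot, y to its left, z up, the work surface at z = 0. Lengths are in m, angles in rad, forces in N, time in s.
With the tool pointing down it reaches from about 0.375 to 0.925 m from the base axis. Payload 3.1 kg.
Tool frame: the origin (TCP) lies between the finger pads; the fingertips stand 19 mm ahead of it and the grasp point (between the pads) is the TCP; z points along the fingers, y is the line along which they close (so a half turn about z gives the same grasp; the last joint's range is limited). The gripper opens to 85 mm and grips with 20 to 120 N. Pads are 22 mm wide; open, the fingers measure 114 mm over their backs; the gripper's body (76 mm by 85 mm) begins 54 mm behind the grasp point. The pads swing forward as they close: fully open they stand 13 mm farther back than shut.
Start: joints at [-1.445, 0.383, 0.044, 1.598, -0.018, 1.161, -0.05], TCP at [0.144, 0.634, 0.212] pointing down, gripper open.
Joint ranges: [-2.61, 2.61], [-0.41, 2.15], [-1.48, 1.57], [0, 2.5], [-1.57, 4.71], [0.05, 1.97], [-2.85, 2.85]. Speed limits (rad/s): [2.79, 2.79, 3.14, 3.14, 3.14, 3.14, 3.14].

### API

Orientations are given as a unit quaternion [x, y, z, w].
In Python, from bench import move_ptp, movel, move_j, move_gripper, pause, inverse_kinematics, read_camera, camera_params, MotionError, sign_off, look_for, tip_of, read_time_s, read_qpos, read_joint_vel, read_effort, read_eef_pos, read_tcp_rot, read_ft_force, read_ft_torque, read_finger_gap, read_grasp_force gives the robot as it stands. Calls block until the motion is done:
- move_ptp(position, orientation): joint-space move of the TCP to a pose.
- movel(position, orientation=None, speed=0.15): straight line of the TCP; orientation=None keeps the orientation; speed is the mean speed in m/s.
- move_j(angles): joint-space move.
- move_gripper(opening, effort=None): finger opening in m; effort is the grip in N (None keeps the last); returns when the fingers have stopped.
- pause(seconds).
- inverse_kinematics(position, orientation): joint angles nearest the present ones, or None.
- read_camera(name): name is "side" or "top"; returns the picture (384x512x3 uint8, red, green, blue); there is no depth.
- camera_params(name): a dict with "K" (3x3 intrinsics, pixels), "dist_coeffs" ([k1, k2, p1, p2, k3] as OpenCV has them; the pictures are not rectified), "camera_from_world" (4x4, takes a point from world to camera coordinates). Camera axes: x right, y down, z forward; pixel columns grow to the right and rows downward; lengths in m; the calibration is good to about 2 mm. A picture is of the moment at which its call begins. camera_params takes no time and is no camera call.
A pose or a line that the arm cannot do raises MotionError and nothing moves.
- sign_off(): hands the job in; it is judged then, once.
Trained networks look in the newest picture that a camera, given by its name, has taken for a name from the list of things; names that differ only in an ending like _2 or _b are one class to them, and where a whole thing is asked for, a point or a joint stands for the part that bears it (a point fixed in the world has none). Each returns a list of dicts, best first, with "confidence" (0 to 1); they miss things now and then, are a little off and sometimes report something else, mostly with a low value. They report only what shows in the picture. A call takes as long as a camera call. They do not tell look-alikes from the thing itself.
- look_for(camera, name): "at" ([column, row] in pixels, amid what is visible of it).
- tip_of(camera, name): "at" ([column, row] in pixels: a listed point, or the origin of a listed thing).
Readings, each from a call of its own:
- read_time_s(): time.
- read_qpos(): joint angles.
- read_joint_vel(): joint speeds.
- read_effort(): joint torques, N m.
- read_eef_pos(): TCP position.
- read_tcp_rot(): TCP orientation.
- read_ft_force(): force on the tool from outside, world axes, zero at the start.
- read_ft_torque(): the same for the moment, N m.
- read_finger_gap(): finger opening in m.
- read_grasp_force(): force on a finger pad.
Only numpy, scipy, OpenCV 4.12 (cv2) and the standard library are available. Lean on these libraries where they do the work, as an engineer would, in place of code of your own. Each camera call takes 0.05 s, during which the arm holds its last target. There are 200 camera calls.

### The job

Take the orange moisture meter out of its stand and take a reading on the dark timber piece: put the tip of the meter's sprung nose on the white dot, with the meter square to the sloping face, press until the nose is about half way in (5 of its 10 mm), and hold it still like that for two seconds. Never jam the nose fully in or push the tilting table out of its angle. Then put the meter back in its stand, upright and fully down, and let go; leave the pale piece and the other tools alone.

Things in the scene. Friction and masses are not known exactly. Their poses are not given: they have to be found in the camera images.
- meter: orange handheld meter, 180 g, standing nose down in its stand. Housing 44 x 28 x 90 mm (x, y, z), origin at the centre of the housing's underside, z up. Below it a black barrel 18 mm in diameter, 25 mm long, then the steel nose, 12 mm in diameter, round end. Grip it across the 28 mm (y) on its upper 30 mm, just above the stand. Either half-turn about z is the same
- nose (a joint): how far the sprung nose is pushed into the meter: 0 m is fully out, 0.010 m is fully in. Spring: about 2.1 N to start moving, 5.6 N at 5 mm, 9 N at 10 mm
- nose_tip (a point): the very end of the nose, 45 mm below the meter's origin when the nose is out; z points up along the meter, into the housing
- stand: fixed grey and black stand for the meter, 85 x 75 mm foot, origin at the centre of its underside. Open pocket 54 x 36 mm (x, y), rim 85 mm high; inside, two ledges 55 mm high with a 26 mm gap between them (along x) for barrel and nose
- stand_seat (a point): centre of the stand's pocket at ledge height, 55 mm above the bench: where the meter's origin is when it is home. Axes as the stand
- dark_table: fixed grey tilting table with the dark timber piece. Base 170 x 150 x 10 mm, origin at the centre of its underside; two cheeks 85 mm high at y = +-62 mm, lock knob out to y = 91 mm. A 130 x 104 x 20 mm aluminium bed is centred on a tilt axis along y, 75 mm up; its low edge has a lip 18 mm above the bed face. The timber, 112 x 80 mm, fixed on the bed, has a 16 mm white dot on its upper face
- dark_bed (a joint): angle of the dark piece's bed (rad): 0 is level, positive raises the far (+x) edge so that the face slopes towards the table's -x side; locked stiffly somewhere between 0.44 and 0.73
- dark_aim (a point): point on the bed's upper face straight below the centre of the dark piece's white dot; z is the outward normal of the sloping face. The dot lies along +z from here by the timber's thickness, which is not measured: 24 to 38 mm, differing each time, so feel for the surface
- pale_table: fixed grey tilting table with the pale timber piece. Base 170 x 150 x 10 mm, origin at the centre of its underside; two cheeks 85 mm high at y = +-62 mm, lock knob out to y = 91 mm. A 130 x 104 x 20 mm aluminium bed is centred on a tilt axis along y, 75 mm up; its low edge has a lip 18 mm above the bed face. Same table and dot, not to be touched
- pale_bed (a joint): angle of the pale piece's bed, as for the dark one
- square: joiner's square lying on the bench: dark wooden stock 22 x 110 x 16 mm, origin at the centre of its underside, steel blade 150 x 30 x 4 mm towards +x. Leave alone
- gauge: wooden marking gauge: head 60 x 45 x 30 mm, origin under its centre, beam 170 mm long along y, brass screw on top to 42 mm height. Leave alone
- offcut: wooden offcut 45 x 140 x 35 mm, origin under its centre. Leave alone
Not all that is in view belongs to the job. What is shaped like the dark_table but red is not meant. What is shaped like the meter but purple is not meant.

How it is judged:
By the outcome, as a careful person would: the job done as asked, in the order asked, and still so for the second after the job is handed in, with the robot touching nothing.
It also fails if it takes over 54 s, if anything falls off the work surface, if the arm or the gripper's body presses on something with over 40 N, if the wrist force passes 120 N, or if a joint passes its speed limit or range.

## Working session

There is one attempt and no reset: what is moved stays moved. The work goes in short steps, each a Python script; the robot and the scene stay as the last script left them, time stands still between calls to the robot, and variables do not carry over. Pictures are saved under pics/ and viewed, at most 10 in all, crops included, and the job is handed in when it is done.

```bash
ls; mkdir -p pics; python3 - <<'E'
from bench import *
import cv2,numpy as np
for c in("top","side"):
    im=read_camera(c); cv2.imwrite(f"pics/{c}0.png",im[...,::-1])
    p=camera_params(c); print(c,np.round(p["K"],1).tolist(),p["dist_coeffs"],np.round(p["camera_from_world"],3).tolist())
    for n in["meter","stand","stand_seat","dark_table","dark_aim","pale_table","nose_tip"]:
        for f in(look_for,tip_of):
            try: print(n,f.__name__,[(np.round(d["at"]).tolist(),round(d["confidence"],2)) for d in f(c,n)])
            except Exception as e: print(n,f.__name__,e)
print(read_time_s())
E
```

```text
pics
top [[424.5, 0.0, 253.7], [0.0, 424.5, 193.2], [0.0, 0.0, 1.0]] [-0.04650748  0.          0.          0.          0.        ] [[-0.024, -1.0, 0.007, -0.001], [-0.995, 0.023, -0.099, 0.475], [0.098, -0.01, -0.995, 1.381], [0.0, 0.0, 0.0, 1.0]]
meter call [([289.0, 200.0], 0.73), ([251.0, 184.0], 0.54)]
meter call [([288.0, 202.0], 0.65), ([252.0, 187.0], 0.61)]
stand call [([250.0, 192.0], 0.96)]
stand call [([251.0, 190.0], 0.59)]
stand_seat call [([252.0, 194.0], 0.69), ([309.0, 146.0], 0.18)]
stand_seat call [([250.0, 190.0], 0.66), ([365.0, 194.0], 0.25)]
dark_table call [([178.0, 146.0], 0.71), ([154.0, 294.0], 0.65)]
dark_table call [([177.0, 147.0], 0.88), ([157.0, 290.0], 0.88)]
dark_aim call [([153.0, 292.0], 0.77), ([176.0, 140.0], 0.65)]
dark_aim call [([183.0, 135.0], 0.96), ([157.0, 286.0], 0.58)]
pale_table call [([309.0, 146.0], 0.8)]
pale_table call [([310.0, 150.0], 0.64)]
nose_tip call []
nose_tip call []
side [[403.3, 0.0, 256.9], [0.0, 403.3, 190.1], [0.0, 0.0, 1.0]] [-0.03557714  0.          0.          0.          0.        ] [[0.982, -0.188, -0.016, -0.474], [-0.123, -0.572, -0.811, 0.145], [0.143, 0.798, -0.585, 1.32], [0.0, 0.0, 0.0, 1.0]]
meter call [([248.0, 222.0], 0.91), ([257.0, 189.0], 0.8)]
meter call [([252.0, 229.0], 0.68), ([258.0, 200.0], 0.57)]
stand call [([267.0, 203.0], 0.72)]
stand call [([258.0, 211.0], 0.77)]
stand_seat call [([264.0, 205.0], 0.69)]
stand_seat call [([261.0, 203.0], 0.77)]
dark_table call [([287.0, 166.0], 0.81), ([161.0, 171.0], 0.7), ([277.0, 303.0], 0.37)]
dark_table call [([164.0, 176.0], 0.9), ([336.0, 204.0], 0.74), ([281.0, 306.0], 0.7), ([286.0, 174.0], 0.64)]
dark_aim call [([282.0, 155.0], 0.8)]
dark_aim call [([163.0, 159.0], 0.81), ([291.0, 155.0], 0.69)]
pale_table call [([317.0, 238.0], 0.77)]
pale_table call [([315.0, 245.0], 0.58)]
nose_tip call []
nose_tip call [([259.0, 202.0], 0.37)]
1.5
```

```bash
python3 - <<'E'
import cv2
t=cv2.imread("pics/top0.png");s=cv2.imread("pics/side0.png")
cv2.imwrite("pics/t1.png",cv2.resize(t[80:340,100:400],None,fx=2.3,fy=2.3,interpolation=cv2.INTER_CUBIC))
cv2.imwrite("pics/s1.png",cv2.resize(s[80:360,90:400],None,fx=2.14,fy=2.14,interpolation=cv2.INTER_CUBIC))
E
```

```text
(no output)
```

View pics/t1.png

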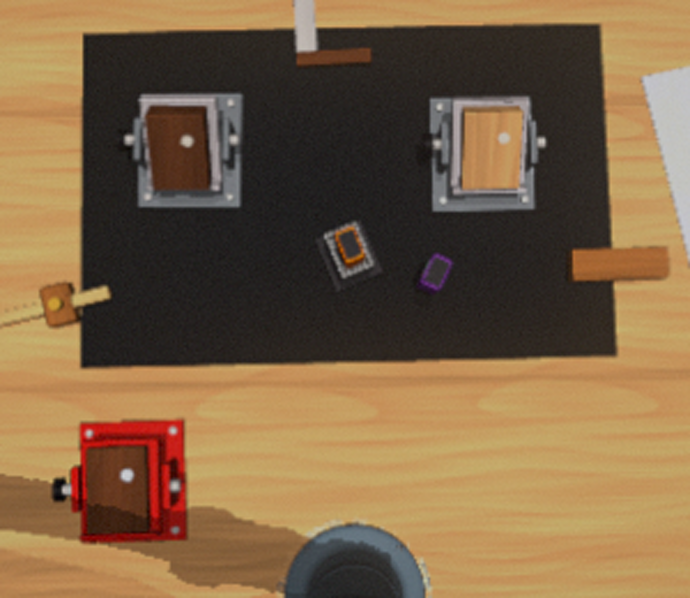

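View pics/s1.png

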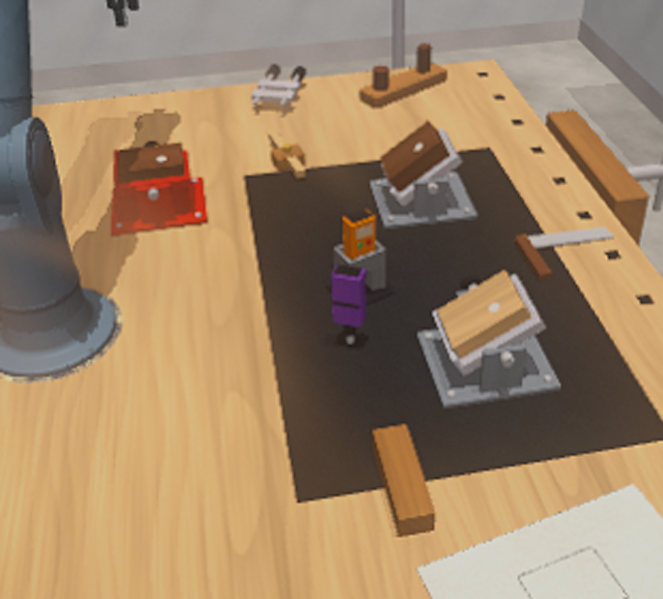

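The top view shows the candidates. Meter: orange in its stand at (252,187), and a purple look-alike at (289,200). Table: grey with dark timber, dot at (181,141), and a red look-alike at (154,294). The pale table is at (309,146). I choose the orange meter and the grey/dark table, and will check both in a close crop.

```bash
python3 - <<'E'
import cv2,numpy as np
t=cv2.imread("pics/top0.png");s=cv2.imread("pics/side0.png")
def crop(im,x,y,w,h,f):
    c=cv2.resize(im[y:y+h,x:x+w],None,fx=f,fy=f,interpolation=cv2.INTER_CUBIC)
    for i in range(0,w,10): cv2.putText(c,str(x+i),(i*f,8),0,.3,(0,255,255),1); cv2.line(c,(i*f,10),(i*f,14),(0,255,255),1)
    for i in range(0,h,10): cv2.putText(c,str(y+i),(0,i*f+4),0,.3,(0,255,255),1)
    return c
a=crop(t,150,115,60,60,6);b=crop(s,258,130,60,60,6)
c=crop(t,230,160,60,38,6);d=crop(s,236,165,60,38,6)
cv2.imwrite("pics/z1.png",np.vstack([np.hstack([a,b]),np.hstack([c,d])]))
for n,im,(u,v) in(("top",t,(181,141)),("side",s,(286,152))):
    g=im.min(2).astype(float)[v-7:v+8,u-7:u+8]; w=np.clip(g-(g.max()*.5+np.median(g)*.5),0,None)
    Y,X=np.mgrid[v-7:v+8,u-7:u+8]; r=np.hypot(X-u,Y-v)<5; w=w*r
    print(n,(w*X).sum()/w.sum(),(w*Y).sum()/w.sum(),(w>0).sum(),g.max(),np.median(g))
E
```

```text
top 180.87201735357917 140.9175704989154 21 168.0 28.0
side 285.01006711409394 148.40604026845637 7 185.0 43.0
```

View pics/z1.png

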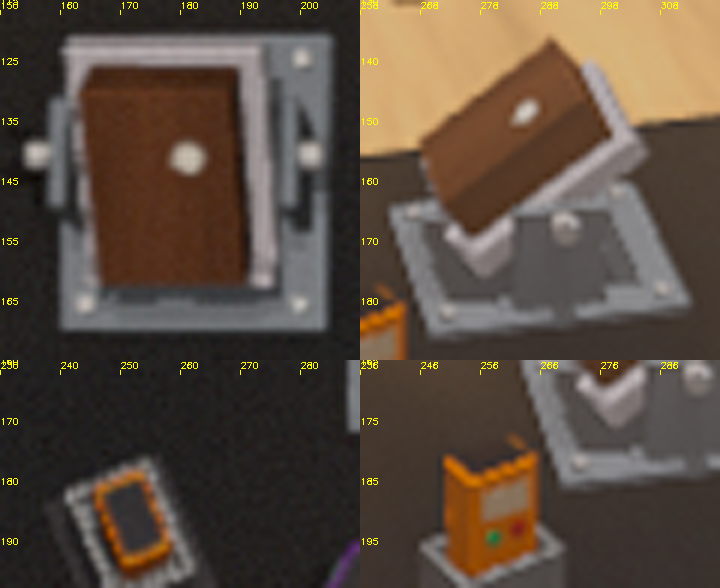

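The crop confirms both choices. The orange meter (top 250,187; side 254,188) is in its stand. The grey table carries the dark timber, with its dot at (181,141) top and (285.5,148) side. The face slopes towards the robot.

```bash
python3 - <<'E'
import cv2,numpy as np
from bench import *
for c,(x,y) in (("top",(152,116)),("side",(260,132))):
    im=np.mean([read_camera(c).astype(float) for _ in range(5)],0); np.save(f"pics/{c}.npy",im)
    im=np.clip(im[...,::-1]*1.3,0,255).astype(np.uint8)
    f=10; k=cv2.resize(im[y:y+58,x:x+58],None,fx=f,fy=f,interpolation=cv2.INTER_CUBIC)
    for i in range(0,58,5):
        cv2.line(k,(i*f+5,0),(i*f+5,580),(0,200,200) if (x+i)%10<5 else (0,90,90),1); cv2.putText(k,str(x+i),(i*f,8),0,.3,(0,255,255),1)
        cv2.line(k,(0,i*f+5),(580,i*f+5),(0,150,150),1);cv2.putText(k,str(y+i),(0,i*f+4),0,.3,(0,255,255),1)
    cv2.imwrite(f"pics/z2{c}.png",k)
print(read_time_s())
E
```

```text
2.0
```

View pics/z2top.png

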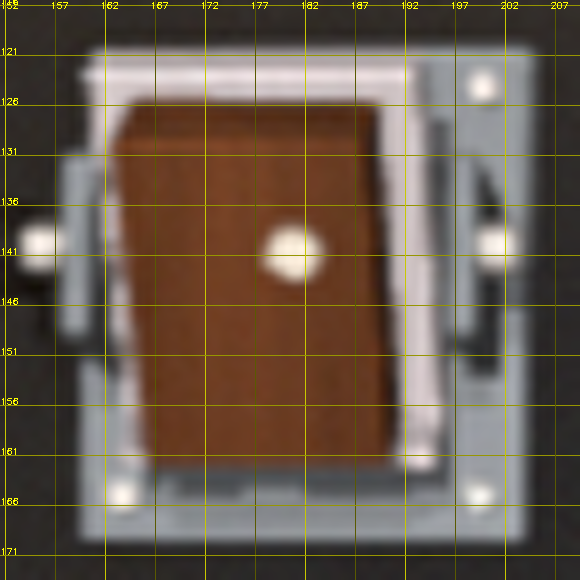

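View pics/z2side.png

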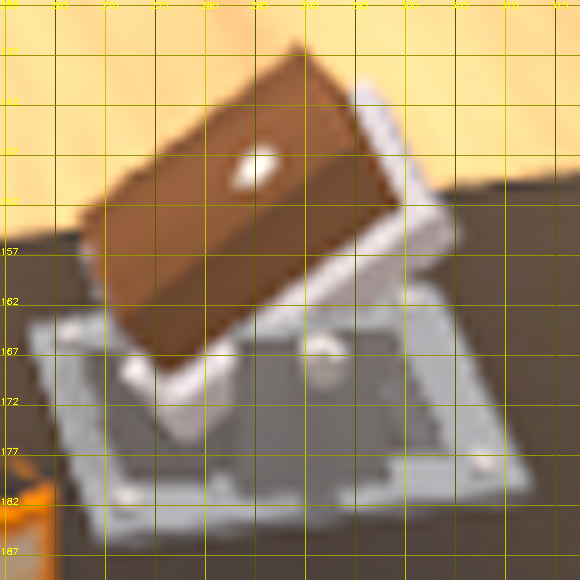

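```bash
cat > h.py <<'E'
import numpy as np,cv2
from bench import *
from scipy.optimize import least_squares,minimize
from scipy.spatial.transform import Rotation as R
P={c:camera_params(c) for c in("top","side")}
def proj(c,X):
    p=P[c];T=np.array(p["camera_from_world"])
    return cv2.projectPoints(np.atleast_2d(X).astype(float),cv2.Rodrigues(T[:3,:3])[0],T[:3,3],np.array(p["K"]),np.array(p["dist_coeffs"]))[0][:,0]
def ray(c,uv,z):
    p=P[c];T=np.array(p["camera_from_world"]);d=cv2.undistortPoints(np.array([[uv]],float),np.array(p["K"]),np.array(p["dist_coeffs"]))[0,0]
    d=T[:3,:3].T@np.r_[d,1];o=-T[:3,:3].T@T[:3,3];return o+d*(z-o[2])/d[2]
def bedframe(v):  # x,y,yaw,tilt -> Rotation matrix, axis pt
    Rm=R.from_euler('z',v[2])*R.from_euler('y',-v[3]);return Rm.as_matrix(),np.array([v[0],v[1],.075])
E
cat > fit.py <<'E'
from h import *
h=.01
obs={"top":[("base",(85,-75),(533,50)),("base",(-85,75),(82,540)),("base",(-85,-75),(523,540)),("bed",(65,-52),(413,68)),("bed",(65,52),(88,68)),
 ("tim",(56,40),(110,135)),("tim",(56,-40),(377,137)),("tim",(-56,40),(145,465)),("tim",(-56,-40),(393,465)),("dot",0,(293,253))],
"side":[("base",(-85,75),(30,325)),("base",(-85,-75),(100,543)),("base",(85,-75),(533,490)),("bed",(65,52),(355,85)),("bed",(65,-52),(437,205)),
 ("tim",(56,40),(298,45)),("tim",(-56,40),(80,220)),("tim",(-56,-40),(120,315)),("tim",(56,-40),(355,150)),("tb",(56,-40),(400,207)),("tb",(-56,-40),(170,370)),("dot",0,(255,167))]}
off={"top":(152,116),"side":(260,132)}
def model(v):
    M,o=bedframe(v);t=v[4];Y=R.from_euler('z',v[2]).as_matrix();out={}
    for c in obs:
        X=[]
        for k,ab,_ in obs[c]:
            a=np.array(ab,float)*1e-3 if k!="dot" else v[5:7]
            if k=="base":X.append([v[0],v[1],0]+Y@[a[0],a[1],.01])
            else:
                if k in("tim","tb"):a=a+v[7:9]
                X.append(o+M@[a[0],a[1],.01+(t if k in("tim","dot") else 0)])
        out[c]=proj(c,np.array(X))
    return out
def res(v,full=False):
    m=model(v);r={}
    for i,c in enumerate(obs):
        q=np.array([np.add(off[c],np.array(p)/10-.45) for *_,p in obs[c]]); r[c]=m[c]+v[9+2*i:11+2*i]-q
    if full:return r
    return np.r_[r["top"].ravel(),r["side"].ravel(),v[9:13]/.4,v[7:9]/.003]
v0=np.r_[ray("top",(181,145),.05)[:2],0,.58,.03,0,0,0,0,np.zeros(4)]
s=least_squares(res,v0,loss="soft_l1",f_scale=.5)
v=s.x;print(np.round(v,4),s.cost);f=res(v,True)
cov=np.linalg.inv(s.jac.T@s.jac);print("sd",np.round(np.sqrt(np.diag(cov))*.4,4))
for c in f:
    for k,q in zip(obs[c],f[c]):print(c,k[:2],np.round(q,2))
M,o=bedframe(v);print("dot",o+M@[v[5],v[6],.01+v[4]],"aim",o+M@[v[5],v[6],.01],"n",M[:,2]);np.save("tab.npy",v)
# meter
im=np.load("pics/top.npy").astype(np.uint8);hsv=cv2.cvtColor(im,cv2.COLOR_RGB2HSV)
m=((hsv[...,0]>5)&(hsv[...,0]<22)&(hsv[...,1]>150)&(hsv[...,2]>60)).astype(np.uint8);w=np.zeros_like(m);w[172:202,235:268]=m[172:202,235:268]
cs,_=cv2.findContours(w,cv2.RETR_EXTERNAL,cv2.CHAIN_APPROX_NONE);k=max(cs,key=cv2.contourArea);print("rect",cv2.minAreaRect(k))
big=cv2.fillPoly(np.zeros((384,512),np.uint8),[k],1)[165:210,230:275].astype(float)
def sil(v):
    Y=R.from_euler('z',v[2]).as_matrix();X=np.array([[v[0],v[1],0]+Y@[a,b,z] for a in(-.022,.022) for b in(-.014,.014) for z in(.087,.145)])
    q=proj("top",X)-[230,165];hl=cv2.convexHull(((q+.5)*16-.5).astype(np.float32)).round().astype(int)
    return cv2.fillPoly(np.zeros((720,720),np.uint8),[hl],1).reshape(45,16,45,16).mean((1,3))
best=min((minimize(lambda v:((sil(v)-big)**2).sum(),np.r_[ray("top",(251,187),.13)[:2],y],method="Nelder-Mead",options=dict(initial_simplex=np.r_[ray("top",(251,187),.13)[:2],y]+np.array([[0,0,0],[.01,0,0],[0,.01,0],[0,0,.3]]),maxiter=300)) for y in(0,.5,1,1.57,2.1,2.6)),key=lambda r:r.fun)
print("meter",best.x,best.fun,"side px",proj("side",[[*best.x[:2],.145],[*best.x[:2],.085]]))
E
python3 fit.py
```

```text
[ 6.467e-01  2.257e-01 -2.500e-02  6.362e-01  3.590e-02  1.880e-02
 -1.320e-02  1.000e-03 -2.000e-04  4.270e-02 -8.200e-02 -1.200e-01
 -3.150e-02] 3.838802278643407
sd [0.0007 0.0008 0.0054 0.0124 0.0013 0.0014 0.0015 0.0008 0.0008 0.1597
 0.1585 0.1574 0.1363]
top ('base', (85, -75)) [-0.04 -0.38]
top ('base', (-85, 75)) [-0.21 -0.04]
top ('base', (-85, -75)) [0.26 0.03]
top ('bed', (65, -52)) [0.63 0.26]
top ('bed', (65, 52)) [0.   0.25]
top ('tim', (56, 40)) [-0.11  0.3 ]
top ('tim', (56, -40)) [-0.8   0.12]
top ('tim', (-56, 40)) [-0.03 -0.02]
top ('tim', (-56, -40)) [0.11 0.01]
top ('dot', 0) [-0.2  -0.02]
side ('base', (-85, 75)) [-0.29 -0.02]
side ('base', (-85, -75)) [-0.31 -0.94]
side ('base', (85, -75)) [ 0.18 -0.42]
side ('bed', (65, 52)) [ 1.22 -0.66]
side ('bed', (65, -52)) [-0.13  0.72]
side ('tim', (56, 40)) [ 0.89 -0.03]
side ('tim', (-56, 40)) [-0.44 -0.22]
side ('tim', (-56, -40)) [-0.48  1.04]
side ('tim', (56, -40)) [ 0.22 -0.34]
side ('tb', (56, -40)) [1.01 0.21]
side ('tb', (-56, -40)) [0.02 1.44]
side ('dot', 0) [0.24 0.52]
dot [0.63419856 0.21285386 0.12303113] aim [0.65549974 0.21232049 0.09418562] n [-0.59397512  0.01487304  0.80434591]
rect ((251.48275756835938, 187.20689392089844), (15.598407745361328, 9.656157493591309), 68.19859313964844)
meter [ 0.48471199 -0.00473451  0.32630734] 9.798019409179688 side px [[257.07370768 180.98461349]
 [257.36621453 195.91592672]]
```

```bash
cat > ref.py <<'E'
from h import *
v0=np.load("tab.npy");roi={"top":(152,116,58,58),"side":(260,132,58,58)};mask={};W={}
for c,(x,y,w,h) in roi.items():
    im=np.load(f"pics/{c}.npy")[y:y+h,x:x+w];r,g,b=im[...,0],im[...,1],im[...,2]
    m=((r-b>0.42*r)&(r<175)&(r>45)&(r-b>20)).astype(np.uint8)
    if c=="side":m[40:,:10]=0
    n,l,s,_=cv2.connectedComponentsWithStats(m);k=1+np.argmax(s[1:,4]);m=(l==k).astype(np.uint8)
    cs,_=cv2.findContours(m,cv2.RETR_EXTERNAL,cv2.CHAIN_APPROX_NONE);m=cv2.fillPoly(m,cs,1);mask[c]=m.astype(float)
def sil(v,c,i):
    M,o=bedframe(v);X=np.array([o+M@[a+v[7],b+v[8],.01+z] for a in(-.056,.056) for b in(-.04,.04) for z in(0,v[4])])
    x,y,w,h=roi[c];q=proj(c,X)+v[9+2*i:11+2*i]-[x,y];hl=cv2.convexHull(((q+.5)*16-.5).astype(np.float32)).round().astype(int)
    return cv2.fillPoly(np.zeros((h*16,w*16),np.uint8),[hl],1).reshape(h,16,w,16).mean((1,3))
sc=np.array([.003,.003,.02,.04,.004,0,0,.0015,.0015,.4,.4,.4,.4]);idx=np.flatnonzero(sc)
def full(p):v=v0.copy();v[idx]+=p*sc[idx];return v
pr=np.array([.0012,.0012,.01,.05,.01,1,1,.002,.002,.5,.5,.5,.5])
def f(p):
    v=full(p);return sum(((sil(v,c,i)-mask[c])**2).sum() for i,c in enumerate(roi))+2*(((v-v0)/pr)[:9]**2).sum()+2*((v/pr)[9:]**2).sum()
print(f(np.zeros(len(idx))))
b=minimize(f,np.zeros(len(idx)),method="Powell",options=dict(maxiter=30));v=full(b.x);print(b.fun,np.round(v,4))
out=[]
for i,c in enumerate(roi):
    d=np.zeros((58,58,3));d[...,0]=mask[c]*255;d[...,2]=sil(v,c,i)*255;im=np.load(f"pics/{c}.npy");x,y,w,h=roi[c];out.append(np.vstack([d,im[y:y+h,x:x+w]]))
    print(c,mask[c].sum(),sil(v,c,i).sum())
cv2.imwrite("pics/sil.png",cv2.resize(np.hstack(out).astype(np.uint8),None,fx=5,fy=5,interpolation=0))
# dot by triangulation with shifts on face
dots={"top":np.array([152,116])+np.array([293,253])/10-.45,"side":np.array([260,132])+np.array([255,167])/10-.45}
M,o=bedframe(v)
def g(a):return np.r_[[proj(c,o+M@[a[0],a[1],.01+v[4]])[0]+v[9+2*i:11+2*i]-dots[c] for i,c in enumerate(roi)]].ravel()
s=least_squares(g,v[5:7]);v[5:7]=s.x;print("res",s.fun);print("dot",o+M@[*s.x,.01+v[4]],M[:,2]);np.save("tab2.npy",v)
tri=least_squares(lambda X:np.r_[[proj(c,X)[0]-dots[c] for c in roi]].ravel(),o);print("tri",tri.x,tri.fun)
E
python3 ref.py
cat >> h.py <<'E'
def quat(z,y):
    z=np.array(z,float);z/=np.linalg.norm(z);y=np.array(y,float);y-=z*(y@z);y/=np.linalg.norm(y)
    return R.from_matrix(np.c_[np.cross(y,z),y,z]).as_quat()
E
python3 - <<'E'
from h import *
for yw in (.326,.326+np.pi):
    print("grasp",inverse_kinematics([.4847,-.0047,.13],quat([0,0,-1],[-np.sin(yw),np.cos(yw),0])))
n=np.array([-.594,.0149,.8043]);d=np.array([.634,.213,.123])
for ph in np.deg2rad(range(-180,180,30)):
    print(round(np.degrees(ph)),[None if q is None else np.round(q,2).tolist() for q in (inverse_kinematics(list(d+n*h),quat(-n,R.from_rotvec(n*ph).apply([0,1,0]))) for h in(.12,.16))])
E
```

```text
160.1814727659354
106.9379022371975 [ 0.6459  0.2267 -0.0233  0.6401  0.0313  0.0188 -0.0132  0.001   0.003
  0.236  -0.0594 -0.6046 -0.4449]
top 881.0 976.8046875
side 554.0 556.3515625
res [-0.31301487 -0.28874196  0.09668829  0.715905  ]
dot [0.6359955  0.21439888 0.11932632] [-0.59707696  0.01393624  0.80206289]
tri [0.63311156 0.21159603 0.12641928] [-0.01830164  0.15440979  0.18320241 -0.03781588]
grasp [-0.77610086  0.20764411  0.77503948  2.09210537 -0.18398535  0.9083711
  1.99883837]
grasp [-0.93231845  0.24842602  0.96209564  2.096888   -0.25696964  0.91684949
 -1.07120925]
-180 [[-0.48, 0.02, -0.17, 2.17, 0.78, 0.56, -2.82], [-0.52, -0.06, -0.16, 2.18, 0.69, 0.63, -2.75]]
-150 [[-0.69, 0.02, 0.05, 2.18, 0.77, 0.56, -2.29], [-0.74, -0.07, 0.05, 2.19, 0.71, 0.64, -2.24]]
-120 [[-0.86, 0.01, 0.21, 2.19, 0.77, 0.56, -1.76], [-0.88, -0.08, 0.19, 2.19, 0.73, 0.65, -1.73]]
-90 [[-0.99, 0.0, 0.34, 2.19, 0.77, 0.56, -1.24], [-1.01, -0.09, 0.31, 2.2, 0.75, 0.66, -1.21]]
-60 [[-1.07, 0.0, 0.43, 2.2, 0.77, 0.56, -0.71], [-1.1, -0.1, 0.4, 2.2, 0.76, 0.66, -0.7]]
-30 [[-1.11, -0.0, 0.46, 2.2, 0.77, 0.56, -0.19], [-1.15, -0.1, 0.44, 2.2, 0.77, 0.67, -0.18]]
0 [[-1.1, -0.0, 0.46, 2.2, 0.77, 0.56, 0.34], [-1.15, -0.1, 0.45, 2.2, 0.77, 0.67, 0.34]]
30 [[-1.04, 0.0, 0.4, 2.2, 0.77, 0.56, 0.86], [-1.09, -0.1, 0.4, 2.2, 0.76, 0.66, 0.87]]
60 [[-0.97, 0.0, 0.33, 2.19, 0.77, 0.56, 1.38], [-1.02, -0.09, 0.33, 2.2, 0.75, 0.66, 1.4]]
90 [[-0.91, 0.01, 0.27, 2.19, 0.77, 0.56, 1.91], [-0.96, -0.08, 0.27, 2.2, 0.74, 0.65, 1.93]]
120 [[-0.84, 0.01, 0.2, 2.19, 0.77, 0.56, 2.43], [-0.9, -0.08, 0.21, 2.19, 0.73, 0.65, 2.46]]
150 [[-2.11, -0.28, 1.38, 2.22, 1.1, 0.76, 2.75], [0.99, -0.28, -1.47, 2.14, 0.12, 0.48, -2.75]]
```

View pics/sil.png

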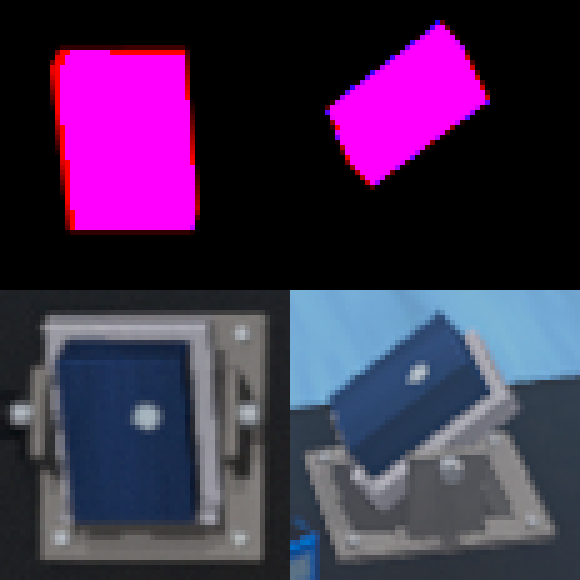

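```bash
cat > g.py <<'E'
from h import *
yw=.326+np.pi;q=quat([0,0,-1],[-np.sin(yw),np.cos(yw),0]);g=np.array([.4847,-.0047,.130])
T=read_time_s
print(ray("top",(289,200),.1))
move_ptp([*g[:2],.25],q);move_gripper(.065,60);print("t",T())
movel([*g[:2],g[2]],speed=.12);print("t",T(),read_eef_pos(),read_ft_force())
E
python3 g.py; python3 - <<'E'
from h import *
o=[]
for c,(x,y) in (("top",(215,155)),("side",(220,145))):
    im=read_camera(c)[...,::-1];o.append(cv2.resize(im[y:y+65,x:x+65],None,fx=6,fy=6,interpolation=cv2.INTER_CUBIC))
cv2.imwrite("pics/gr.png",np.hstack(o))
E
```

```text
[ 0.44375673 -0.12090599  0.1       ]
t 4.9083
t 6.0583 [ 0.48544749 -0.00475179  0.13065929] [0.2531319  0.76559146 0.36817251]
```

View pics/gr.png

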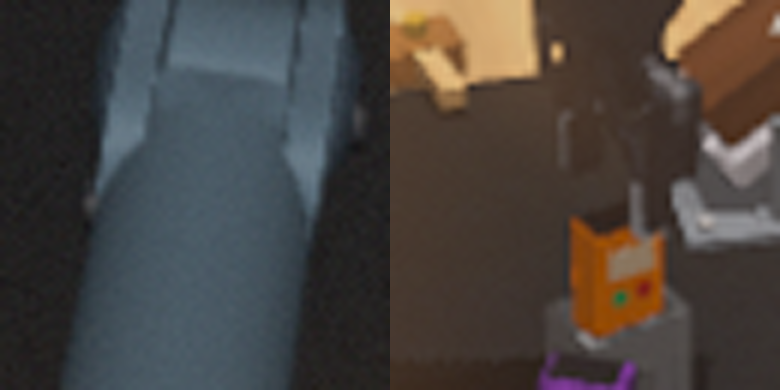

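The side view shows the gripper straddling the orange meter, with the near finger in front of the housing at about (263,178). Next I close and lift.

```bash
python3 - <<'E'
from h import *
p0=read_eef_pos();move_gripper(0.0,60);print(read_finger_gap(),read_grasp_force(),read_ft_force(),read_ft_torque())
movel([p0[0],p0[1],.285],speed=.12);print(read_time_s(),read_finger_gap(),read_grasp_force(),read_ft_force())
n=np.array([-.5956,.0145,.8032]);n/=np.linalg.norm(n);d=np.array([.634,.2125,.1245])
q=quat(-n,R.from_rotvec(n*np.deg2rad(-60)).apply([0,1,0]))
move_ptp(list(d+n*(.120+.035)),q);pause(.3)
print(read_time_s(),read_eef_pos(),np.array(read_eef_pos())-(d+n*.155),read_tcp_rot(),q,read_qpos());print("F",[(np.array(read_ft_force())@n).round(2) for _ in range(4)],read_finger_gap())
o=[]
for c,(x,y) in (("top",(150,105)),("side",(245,110))):
    im=read_camera(c)[...,::-1];cv2.imwrite(f"pics/pre_{c}.png",im);o.append(cv2.resize(im[y:y+65,x:x+65],None,fx=6,fy=6,interpolation=cv2.INTER_CUBIC))
    print(c,"tip",tip_of(c,"nose_tip"),"pred",proj(c,[d+n*.035,d]))
cv2.imwrite("pics/pre.png",np.hstack(o))
E
```

```text
-1.3676299277489305e-05 0.0 [ 0.22511577 -0.71790111 -0.20977332] [-0.00566435 -0.04847601  0.01492625]
8.2333 -3.836036324394127e-05 0.0 [-0.13262904 -0.5698204  -0.98274572]
9.4417 [0.5426948  0.21323381 0.24938718] [ 0.00100912 -0.0015136   0.00039615] [0.47836283 0.82017673 0.15069018 0.27526643] [0.47672677 0.82116719 0.1508571  0.2750603 ] [-1.42292247 -0.12849229  0.71680723  2.21319449  0.83051995  0.68455622
 -0.74570271]
F [np.float64(0.37), np.float64(0.37), np.float64(0.37), np.float64(0.37)] 0.00010909138661483053
top tip [] pred [[178.99674867 145.55684863]
 [180.64061131 140.86716301]]
side tip [] pred [[280.06024043 142.43059381]
 [285.3923953  148.51538321]]
```

View pics/pre.png

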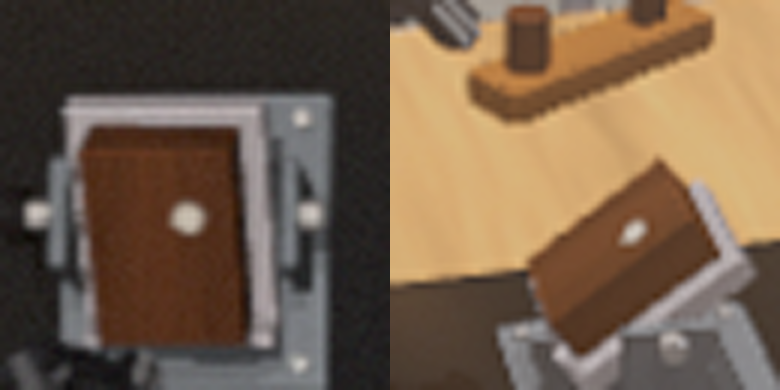

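The gap reads 0, so the grasp missed: the fingers closed above the meter. I'll overlay predicted and actual fingertips to see the offset.

```bash
python3 - <<'E'
from h import *
def ov(im,c,tcp,Rm,x,y,w,h,f=6):
    k=cv2.resize(im[y:y+h,x:x+w],None,fx=f,fy=f,interpolation=cv2.INTER_CUBIC)
    for off,col in((0,(0,255,0)),(.019,(0,255,255)),(-.054,(255,0,255))):
        u=(proj(c,tcp+Rm@[0,0,off])[0]-[x,y]+.5)*f;cv2.drawMarker(k,tuple(int(a) for a in u),col,0,14,1)
    return k
t=np.array(read_eef_pos());M=R.from_quat(read_tcp_rot()).as_matrix()
a=cv2.imread("pics/pre_top.png");b=cv2.imread("pics/pre_side.png")
A=ov(a,"top",t,M,130,140,65,50);B=ov(b,"side",t,M,225,100,65,50)
yw=.326+np.pi;q=quat([0,0,-1],[-np.sin(yw),np.cos(yw),0])
movel(list(t+[-.03,0,.05]));move_ptp([.4847,-.0047,.21],q);pause(.3)
t=np.array(read_eef_pos());M=R.from_quat(read_tcp_rot()).as_matrix();print(t,read_time_s(),M[:,2])
C=ov(read_camera("side")[...,::-1].copy(),"side",t,M,225,150,65,50);D=ov(read_camera("top")[...,::-1].copy(),"top",t,M,220,150,65,50)
cv2.imwrite("pics/ov.png",np.vstack([np.hstack([A,B]),np.hstack([D,C])]))
for c in("top","side"):print(c,"meter",look_for(c,"meter"))
E
```

```text
[ 0.48448201 -0.00318665  0.20991295] 11.4167 [-1.14815344e-04  6.60380188e-04 -9.99999775e-01]
top meter [{'at': [290.3, 200.9], 'confidence': 0.75}]
side meter [{'at': [253.1, 220.7], 'confidence': 0.82}, {'at': [257.8, 190.1], 'confidence': 0.77}]
```

View pics/ov.png

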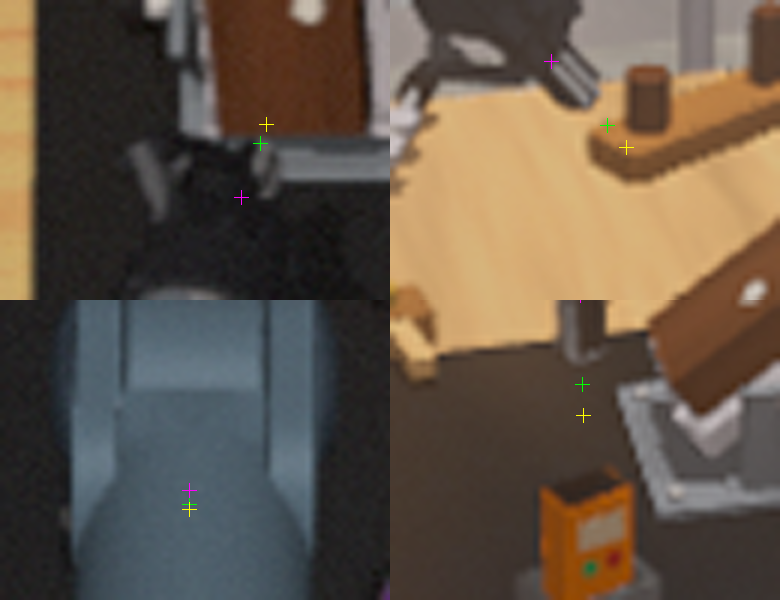

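The overlay shows the real fingertips about 35 mm short of the prediction along the tool axis: side view, tip at (257,159.6) against (257.2,168.8) predicted. I'll quantify this by differencing against the background in both views.

```bash
python3 - <<'E'
from h import *
n=np.array([-.5956,.0145,.8032]);n/=np.linalg.norm(n)
t=np.array([0.5426948,0.21323381,0.24938718]);M=R.from_quat([0.47836283,0.82017673,0.15069018,0.27526643]).as_matrix()
obs=[]
def tip(c,im,t,M,box):
    bg=np.load(f"pics/{c}.npy");d=np.abs(im.astype(float)-bg).max(2);d=cv2.GaussianBlur(d,(3,3),0)
    m=np.zeros(d.shape,np.uint8);x,y,w,h=box;m[y:y+h,x:x+w]=d[y:y+h,x:x+w]>35
    a,b=proj(c,[t-M[:,2]*.054,t+M[:,2]*.019]);e=(b-a)/np.linalg.norm(b-a)
    nn,l,s,_=cv2.connectedComponentsWithStats(m)
    for k in np.argsort(-s[1:,4])[:2]+1:
        Y,X=np.nonzero(l==k);pr=(np.c_[X,Y]-b)@e;j=pr>pr.max()-1.5
        print(c,"area",s[k,4],"tip at",X[j].mean().round(1),Y[j].mean().round(1),"pred",b.round(1),"along",pr.max().round(1),"px of",np.linalg.norm(b-a).round(1),"lat",np.round(((np.c_[X,Y][j]-b)@[-e[1],e[0]]).mean(),1))
tip("top",cv2.imread("pics/pre_top.png")[...,::-1],t,M,(135,120,60,75))
tip("side",cv2.imread("pics/pre_side.png")[...,::-1],t,M,(200,90,120,60))
t=np.array(read_eef_pos());M=R.from_quat(read_tcp_rot()).as_matrix()
tip("side",read_camera("side"),t,M,(235,100,45,75))
s0=cv2.imread("pics/side0.png")[...,::-1]
print("start tip px pred",proj("side",[[.144,.634,.193],[.144,.634,.266]]),proj("top",[[.144,.634,.193]]))
# spread of gripper in top view along y etc.
im=cv2.imread("pics/pre_top.png")[...,::-1];d=np.abs(im.astype(float)-np.load("pics/top.npy")).max(2)
for r in range(158,176,2):
    X=np.flatnonzero(d[r,140:200]>35)+140;print(r,X.min() if len(X) else None,X.max() if len(X) else None,end=" | ")
# self FK: gripper orientation
print("\ntool y",R.from_quat([0.47836283,0.82017673,0.15069018,0.27526643]).as_matrix()[:,1])
E
```

```text
top area 118 tip at 164.5 189.0 pred [174.3 160. ] along -29.8 px of 12.9 lat 0.3
top area 91 tip at 166.7 164.3 pred [174.3 160. ] along -5.8 px of 12.9 lat -5.8
side area 731 tip at 257.2 116.9 pred [264.2 124. ] along -9.3 px of 18.9 lat 0.6
side area 1177 tip at 256.3 155.5 pred [256.8 168.9] along -12.8 px of 20.1 lat 0.3
side area 2 tip at 255.0 158.5 pred [256.8 168.9] along -9.9 px of 20.1 lat 1.6
start tip px pred [[151.42851678  99.3355838 ]
 [148.57244702  83.07366501]] [[ 31.76860947 307.40852152]]
158 None None | 160 None None | 162 160 161 | 164 152 174 | 166 152 175 | 168 153 175 | 170 154 156 | 172 154 174 | 174 156 156 | 
tool y [0.70172423 0.49692295 0.51053961]
```

The evidence agrees: grasp point and fingertips are about 35 mm behind the reported TCP along the tool axis, with no lateral error. I'll correct for it and descend with a force guard.

```bash
cat >> h.py <<'E'
OFF=.035
E
python3 - <<'E'
from h import *
yw=.326+np.pi;q=quat([0,0,-1],[-np.sin(yw),np.cos(yw),0])
move_gripper(.065,60);movel([.4847,-.0047,.135],q,speed=.15)
f0=np.array(read_ft_force());ok=True
for z in(.125,.115,.105,.095):
    movel([.4847,-.0047,z],speed=.08);df=np.array(read_ft_force())-f0
    if np.abs(df).max()>4:print("contact",z,df);ok=False;break
print(read_time_s(),df,read_eef_pos())
if ok:
    move_gripper(0.0,60);print("gap",read_finger_gap(),read_grasp_force(),read_ft_force(),read_time_s())
E
```

```text
14.05 [-0.34579317 -0.05673887 -0.59760662] [ 0.48427793 -0.00482651  0.0948088 ]
gap 0.02714924758793107 58.4279465675354 [-0.13944094 -0.30965638  3.43186353] 14.475
```

```bash
cat > pre.py <<'E'
from h import *
p0=np.array(read_eef_pos());np.save("grasp.npy",np.r_[p0,read_tcp_rot()])
movel([p0[0],p0[1],p0[2]+.155],speed=.15);print(read_time_s(),read_finger_gap(),read_grasp_force(),read_ft_force())
n=np.array([-.5956,.0145,.8032]);n/=np.linalg.norm(n);d=np.array([.634,.2125,.1245])
q=quat(-n,R.from_rotvec(n*np.deg2rad(-60)).apply([0,1,0]));np.save("pq.npy",q)
move_ptp(list(d+n*(.120+.030-OFF)),q);pause(.3)
t=np.array(read_eef_pos());M=R.from_quat(read_tcp_rot()).as_matrix()
print(read_time_s(),t-(d+n*(.15-OFF)),"tilt err",M[:,2]+n,"gap",read_finger_gap());print("F",read_ft_force(),(np.array(read_ft_force())@n).round(2))
for c in("top","side"):
    cv2.imwrite(f"pics/pre2_{c}.png",read_camera(c)[...,::-1])
    print(c,"tip",tip_of(c,"nose_tip"),"meter",look_for(c,"meter"),"pred",proj(c,[d+n*.03,d]).round(1).tolist())
E
python3 pre.py
```

```text
15.6583 0.027230905072503715 58.281487226486206 [-0.42532806  0.97113835 -2.16881663]
16.875 [ 0.00081963 -0.00149459  0.00028982] tilt err [ 0.00012724 -0.00155243  0.0001239 ] gap 0.027314874990889845
F [ 0.1240316  -0.38039177 -2.48732882] -2.08
top tip [] meter [{'at': [177.0, 153.3], 'confidence': 0.71}, {'at': [286.7, 201.3], 'confidence': 0.58}] pred [[179.2, 144.9], [180.6, 140.9]]
side tip [] meter [{'at': [248.3, 219.9], 'confidence': 0.73}, {'at': [269.3, 126.2], 'confidence': 0.72}] pred [[280.8, 143.3], [285.4, 148.5]]
```

```bash
python3 - <<'E'
from h import *
n=np.array([-.5956,.0145,.8032]);n/=np.linalg.norm(n);d=np.array([.634,.2125,.1245]);q=np.load("pq.npy")
t=np.array(read_eef_pos());e=t-(d+n*(.15-OFF));e-=n*(e@n)
movel(list(d+n*(.132-OFF)-e),q,speed=.05);pause(.2)
t=np.array(read_eef_pos());print(t-(d+n*(.132-OFF)),(np.array(read_ft_force())@n).round(2),read_time_s())
o=[]
for c,(x,y) in(("top",(158,122)),("side",(262,120))):
    im=np.mean([read_camera(c).astype(float) for _ in range(3)],0)[...,::-1];np.save(f"pics/p3_{c}.npy",im)
    k=cv2.resize(np.clip(im*1.3,0,255).astype(np.uint8)[y:y+44,x:x+44],None,fx=9,fy=9,interpolation=cv2.INTER_CUBIC)
    for X,col in((t-n*(.120-OFF),(0,255,255)),(d,(255,255,0)),(t-n*(.030-OFF),(0,255,0))):
        u=(proj(c,X)[0]-[x,y]+.5)*9;cv2.drawMarker(k,tuple(int(a) for a in u),col,0,10,1)
    o.append(k)
    print(c,proj(c,[t-n*(.120-OFF),d]).round(1).tolist())
cv2.imwrite("pics/p3.png",np.hstack(o))
E
```

```text
[-6.06890571e-05  3.84750907e-04  2.06286118e-04] -1.34 17.8833
top [[180.0, 142.5], [180.6, 140.9]]
side [[283.5, 146.3], [285.4, 148.5]]
```

View pics/p3.png

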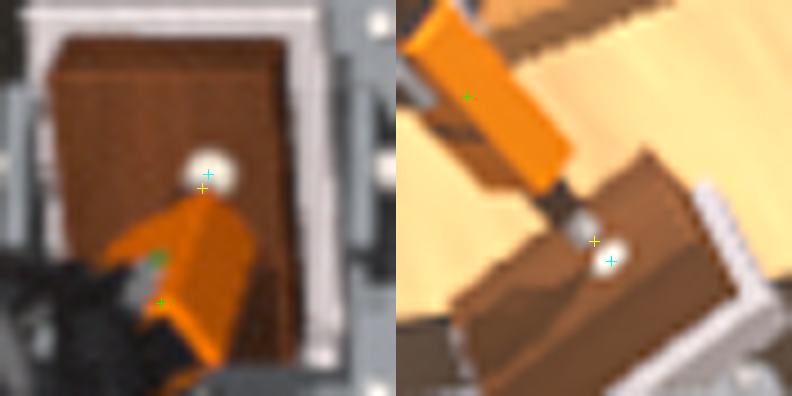

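The side view shows the nose tip at crop (590,240), 0.4 px from the prediction and in line with the dot at (610,260). In the top view the housing underside centres on the predicted axis. Next I feel for the surface.

```bash
cat > press.py <<'E'
from h import *
n=np.array([-.5956,.0145,.8032]);n/=np.linalg.norm(n);d=np.array([.634,.2125,.1245]);q=np.load("pq.npy")
t0=np.array(read_eef_pos());F=lambda:np.mean([np.array(read_ft_force())@n for _ in range(3)])
c0=t0.copy();f0=F();log=[];s=0;con=None
while s<.030:
    s+=.001 if con is None else .0005
    movel(list(c0-n*s),q,speed=.02);pause(.05)
    df=F()-f0;a=(t0-np.array(read_eef_pos()))@n;log.append((a*1e3,df))
    if con is None and df>1.6:con=a
    if df>5.4 or (con is not None and a-con>.0055):break
print(read_time_s());[print(f"{a:.2f} {f:.2f}",end=" | ") for a,f in log[-16:]]
print("\n",con,read_eef_pos(),read_ft_force(),read_ft_torque(),read_finger_gap())
E
python3 press.py
```

```text
22.3833
1.05 1.58 | 2.04 1.79 | 2.52 1.51 | 3.00 1.35 | 3.51 1.75 | 4.01 1.91 | 4.51 1.57 | 5.01 0.81 | 5.53 1.36 | 6.02 1.79 | 6.52 0.58 | 7.02 1.67 | 7.51 1.89 | 8.01 0.79 | 
 0.002044771223628648 [0.58088199 0.21404079 0.19598725] [-0.5592064   0.11436034 -3.07062385] [0.0432411  0.9267191  0.04497812] 0.02716774929294785
```

```bash
cat > press2.py <<'E'
from h import *
n=np.array([-.5956,.0145,.8032]);n/=np.linalg.norm(n);q=np.load("pq.npy")
def F():
    r=[]
    for _ in range(6):r.append(np.array(read_ft_force())@n);pause(.03)
    return np.mean(r),np.std(r)
t0=np.array(read_eef_pos());pause(.2);f0,sd=F();print("base",f0,sd,read_time_s());s=0
while s<.013:
    s+=.001;movel(list(t0-n*s),q,speed=.02);pause(.08);f,sd=F();a=(t0-np.array(read_eef_pos()))@n
    print(f"{a*1e3:.2f} {f-f0:.2f} {sd:.2f}",end=" | ")
    if f-f0>4.4:break
print(read_time_s(),read_eef_pos())
E
python3 press2.py
```

```text
base -1.463198070207101 0.6340945241364554 22.7833
0.99 -0.49 0.54 | 2.00 -0.41 0.29 | 2.96 1.82 0.52 | 3.97 2.66 0.42 | 4.97 2.84 0.45 | 5.97 3.85 0.42 | 6.97 4.61 0.37 | 26.5167 [0.58509497 0.21400955 0.19042826]
```

```bash
cat > fin.py <<'E'
from h import *
n=np.array([-.5956,.0145,.8032]);n/=np.linalg.norm(n);q=np.load("pq.npy")
t=np.array(read_eef_pos());movel(list(t-n*.001),q,speed=.02)
fs=[]
for _ in range(12):pause(.2);fs.append(np.array(read_ft_force())@n+1.76)
a=np.array(read_eef_pos());print("hold F",np.mean(fs),"moved",(t-a)@n,read_time_s(),"gap",read_finger_gap())
for c in("top","side"):cv2.imwrite(f"pics/hold_{c}.png",read_camera(c)[...,::-1])
movel(list(a+n*.06),q,speed=.06)
g=np.load("grasp.npy");f0=None
move_ptp([g[0],g[1],g[2]+.155],g[3:]);pause(.2)
print(np.array(read_eef_pos())-g[:3],read_time_s(),read_finger_gap())
movel([g[0],g[1],g[2]+.09],g[3:],speed=.12);pause(.2);f0=np.array(read_ft_force());print(f0)
for h in(.07,.055,.04,.03,.02,.01,.004):
    movel([g[0],g[1],g[2]+h],g[3:],speed=.08);df=np.array(read_ft_force())-f0
    print(h,df.round(1),end=" ")
    if np.abs(df).max()>6:print("contact");break
print(read_eef_pos()-g[:3],read_time_s())
E
python3 fin.py
```

```text
hold F 5.5248160480848325 moved 0.0009894042833842563 29.1667 gap 0.027075351341802275
[-0.00059195  0.00196671  0.15448282] 31.5167 0.02718796922734945Traceback (most recent call last):
  File "fin.py", line 12, in <module>
    movel([g[0],g[1],g[2]+.09],g[3:],speed=.12);pause(.2);f0=np.array(read_ft_force());print(f0)
    ~~~~~^^^^^^^^^^^^^^^^^^^^^^^^^^^^^^^^^^^^^^
bench.MotionError: the arm cannot follow that straight line within its joint ranges
```

The hold was good at 5.5 N for 2.4 s. The straight line down needs a different arm configuration, so I'll check the joints.

```bash
python3 - <<'E'
from h import *
g=np.load("grasp.npy");print(np.round(read_qpos(),2))
for h in(.155,.12,.09,.05,0):
    for s in(1,-1):
        qq=(R.from_quat(g[3:])*R.from_euler('z',0 if s>0 else np.pi)).as_quat();k=inverse_kinematics([g[0],g[1],g[2]+h],qq)
        print(h,s,None if k is None else np.round(k,2))
E
```

```text
[-1.55 -0.11  1.44  1.98  0.12  1.18 -1.4 ]
0.155 1 [-1.55 -0.11  1.44  1.98  0.12  1.18 -1.4 ]
0.155 -1 [-1.55 -0.11  1.44  1.98  0.12  1.18 -1.4 ]
0.12 1 [-1.37  0.21  1.45  2.02 -0.24  1.11 -1.06]
0.12 -1 [ 1.05  0.25 -1.23  1.94  0.26  1.13  1.61]
0.09 1 [-1.14  0.17  1.17  2.05 -0.18  1.03 -1.13]
0.09 -1 [ 1.02  0.31 -1.23  1.97  0.33  1.09  1.55]
0.05 1 [-1.1   0.29  1.17  2.09 -0.33  0.96 -1.  ]
0.05 -1 [ 1.    0.4  -1.23  2.01  0.44  1.04  1.46]
0 1 [-1.06  0.45  1.17  2.12 -0.53  0.9  -0.83]
0 -1 [ 0.97  0.54 -1.23  2.04  0.61  1.    1.32]
```

```bash
cat > fin2.py <<'E'
from h import *
g=np.load("grasp.npy")
move_ptp([g[0],g[1],g[2]+.12],g[3:])
try:movel([g[0],g[1],g[2]+.09],g[3:],speed=.12)
except MotionError:
    print("ptp");move_ptp([g[0],g[1],g[2]+.095],g[3:])
pause(.3);e=np.array(read_eef_pos())-g[:3];f0=np.array(read_ft_force());print(e,f0,read_time_s(),np.round(read_qpos(),2))
for h in(.07,.055,.04,.03,.02,.01,.004):
    movel([g[0],g[1],g[2]+h],g[3:],speed=.08);df=np.array(read_ft_force())-f0
    print(h,df.round(1),end=" ")
    if np.abs(df).max()>6:print("contact");break
print(read_eef_pos()-g[:3],read_time_s(),R.from_quat(read_tcp_rot()).as_matrix()[:,2])
E
python3 fin2.py
```

```text
[0.00060769 0.00019804 0.09074077] [ 0.02533503 -0.29588349 -2.85560493] 32.6583 [-1.26  0.26  1.35  2.05 -0.29  1.05 -1.02]
0.07 [-0.2  0.5  0.4] 0.055 [-0.2  0.1  0.4] 0.04 [-0.3  0.1  0.2] 0.03 [ 0.5 -0.2  1.2] 0.02 [ 0.2 -0.2  1.1] 0.01 [0.2 0.6 0.3] 0.004 [0.1 0.4 1.2] [-3.22307883e-04 -2.95061410e-05  3.76484099e-03] 34.8083 [-7.69623166e-05  4.38024327e-04 -9.99999901e-01]
```

```bash
python3 - <<'E'
from h import *
g=np.load("grasp.npy");f0=-2.6
for h in(.002,.001,0,-.001,-.002):
    movel([g[0],g[1],g[2]+h],g[3:],speed=.03);pause(.15);f=np.mean([read_ft_force()[2] for _ in range(3)])-f0;print(h,round(f,2),end=" ")
    if f>4:break
print(read_time_s())
move_gripper(.065,20);pause(.3)
p=np.array(read_eef_pos());movel([g[0],g[1],g[2]+.13],speed=.15);print(read_time_s(),read_ft_force())
move_ptp([.5,-.30,.30],g[3:]);pause(.3)
o=[]
for c in("top","side"):
    im=read_camera(c).astype(float);cv2.imwrite(f"pics/end_{c}.png",im[...,::-1]);bg=np.load(f"pics/{c}.npy")
    for nm,(x,y,w,h) in {"top":{"meter":(235,170,35,32),"table":(155,116,55,56)},"side":{"meter":(244,170,28,38),"table":(260,132,58,58)}}[c].items():
        d=np.abs(im-bg).max(2)[y:y+h,x:x+w];print(c,nm,"n>40:",(d>40).sum(),"mean",d.mean().round(1))
    m=[]
    for A in(im,bg):
        hs=cv2.cvtColor(A.astype(np.uint8),cv2.COLOR_RGB2HSV);k=(hs[...,0]>5)&(hs[...,0]<22)&(hs[...,1]>150)&(hs[...,2]>60)
        x,y,w,h={"top":(235,172,33,30),"side":(246,175,22,32)}[c];Y,X=np.nonzero(k[y:y+h,x:x+w]);m.append((len(X),X.mean().round(2),Y.mean().round(2),X.min(),X.max(),Y.min(),Y.max()))
    print(c,m);print(look_for(c,"meter"))
print(read_time_s())
E
```

```text
0.002 0.4 0.001 1.13 0 1.3 -0.001 9.58 36.4083
38.1833 [ 0.05867308 -0.70354003 -0.08839883]
top meter n>40: 2 mean 5.1
top table n>40: 0 mean 4.7
top [(70, np.float64(16.46), np.float64(16.24), np.int64(11), np.int64(23), np.int64(7), np.int64(23)), (72, np.float64(16.46), np.float64(16.26), np.int64(11), np.int64(23), np.int64(7), np.int64(23))]
[{'at': [288.6, 204.0], 'confidence': 0.55}, {'at': [252.5, 183.4], 'confidence': 0.42}, {'at': [178.5, 141.7], 'confidence': 0.34}]
side meter n>40: 1 mean 5.8
side table n>40: 1212 mean 39.4
side [(222, np.float64(11.11), np.float64(14.81), np.int64(4), np.int64(19), np.int64(3), np.int64(25)), (219, np.float64(11.02), np.float64(14.94), np.int64(4), np.int64(19), np.int64(3), np.int64(25))]
[{'at': [248.4, 220.5], 'confidence': 0.64}, {'at': [255.6, 190.2], 'confidence': 0.61}, {'at': [279.1, 304.7], 'confidence': 0.44}]
39.85[ WARN:0@4.565] global loadsave.cpp:1063 imwrite_ Unsupported depth image for selected encoder is fallbacked to CV_8U.
```

```bash
python3 -c "
from bench import *
print(sign_off())"
```

```text
the job is handed in; nothing more can be done
None
```

I pressed the meter on the white dot at about 5.5 N (roughly half nose travel) for over 2 s, put it back in its stand within measurement error of where it was, released it and handed the job in at about 40 s; the first grasp closed on air because the real grasp point sits about 35 mm short of the reported TCP.

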